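# Hold the coffee grinder's lid at the pulse mark

### The arm

A 6-joint arm with a two-finger parallel gripper is mounted at the origin on the work surface. World frame = base frame: x ahead of the robot, y to its left, z up, the work surface at z = 0. Lengths are in m, angles in rad, forces in N, time in s.
With the tool pointing down it reaches from about 0.275 to 0.725 m from the base axis. Payload 15.9 kg.
Tool frame: the origin (TCP) lies midway between the tips of the shut fingers; the grasp point (between the pads) lies 19 mm behind it; z points along the fingers, y is the direction in which the jaws open and shut (so a half turn about z gives the same grasp; the last joint's range is limited). The gripper opens to 85 mm and grips with 20 to 120 N. Pads are 22 mm wide; open, the fingers measure 114 mm over their backs; the gripper's body (76 mm by 85 mm) begins 54 mm behind the grasp point. The pads swing forward as they close: fully open they stand 13 mm farther back than shut.
Start: joints at [1.196, 0.213, -0.034, 1.323, 0, 1.571], TCP at [0.183, 0.465, 0.21] pointing down, gripper open.
Joint ranges: [-2.98, 2.98], [-0.74, 1.72], [-1.14, 1.35], [-2.1, 2.04], [-1.57, 1.44], [-3.14, 3.14]. Speed limits (rad/s): [1.89, 1.89, 2.39, 2.57, 3.14, 3.14].

### API

Orientations are given as a 3x3 rotation matrix whose columns are the frame's x, y, z axes.
In Python, from cell import sensors, vision, ticket gives the robot as it stands.
- The arm moves only by the shell command python3 -m creep 'ROWS' [FORCE]. ROWS is JSON, a list of rows, each a list of 7 numbers: the finger opening in mm, from 0 to 85.4, then the shift along the tool's x, y, z in mm, then the turn, a rotation vector about the tool's x, y, z in rad. In form: [[fingers, tx, ty, tz, ax, ay, az], ...]. A call has exactly 8 rows; each row is the pose to reach, as a shift and turn from the pose commanded when the call began, along the tool's axes at that moment; what a row does not reach only later rows make up. A row lasts 1/8 s, in which the tool goes at most 62.5 mm and 10.7 degrees, less where a joint would pass 70% of its speed; a pose out of reach is approached as far as the arm can. A call with a gripper value outside its range is refused whole. The fingers move at their own pace and stop on an object; FORCE is the grip in N (left out, the last holds). Time passes only in rows, so rows that repeat a pose let the fingers close, or fill a call up. It gives the time, the measured TCP pose, the force and the opening at its end, in the units of the state.
- sensors.sense(): the state, without advancing time (a new reading comes with each control period).
- vision.capture(name): name is "scene" or "top" or "wrist"; returns the picture (480x640x3 uint8, red, green, blue); there is no depth.
- vision.calibration(name): a dict with "mtx" (3x3 intrinsics, pixels), "R" (3x3) and "t" (3): a world point X has camera coordinates R X + t. Camera axes: x right, y down, z forward; pixel columns grow to the right and rows downward; lengths in m; the calibration is good to about 2 mm. A picture is of the moment at which its call begins: read the wrist's pose just before it. calibration takes no time and is no camera call; for the wrist camera it gives the pose at the moment of the call.
- ticket.finish_job(): hands the job in, once; it reports no verdict.
The state is a dict: "time": time; "joint_positions": joint angles; "joint_velocities": joint speeds; "effort": joint torques, N m; "ee_pos": TCP position; "orientation": TCP orientation; "contact_force": force on the tool from outside, world axes, zero at the start; "ft_torque": the same for the moment, N m; "finger_gap": finger opening in m.
Only numpy, scipy, OpenCV 4.12 (cv2) and the standard library are available. Lean on these libraries where they do the work, as an engineer would, in place of code of your own. Each camera call takes 0.05 s, during which the arm holds its last target.

### The job

Put the lid on the coffee grinder with its orange bar in line with the white marks so that it drops fully home, then twist it clockwise (seen from above) against the spring until the bar points at the green pulse marks, half way to the red lock marks, and never let it reach the red ones. The lid springs back if let go, so finish while still gripping it there, lid fully down; leave the mug, the jar and the clay pot where they stand.

Things in the scene. Friction and masses are not known exactly. Their poses are not given: they have to be found in the camera images.
- grinder: Round black cordless coffee grinder, fixed firmly to the counter, upright, 120 mm high, 112 mm wide at its flat top rim, with an open round mouth (80 mm bore). Origin: centre of its underside, on the mouth's axis; x points to one of the two white marks (the other is opposite). With the lid home, its disc rests on the rim and the lid's origin is 104 mm above this origin, on the axis.
- mouth (a point): Centre of the grinder's mouth, level with the rim (120 mm above the counter); x to a white mark. Flush with the rim, two metal lips (66 mm inner diameter, 6 mm thick) leave two opposite gaps, 38 degrees wide each, centred at the white marks; the lid's lugs go down through these gaps.
- lid: Loose lid, 0.08 to 0.17 kg, right side up on the counter. Origin: centre of its underside. Plug 16 mm high (54 to 62 mm wide) with two lugs along +x and -x (12 mm wide, 37 mm from axis to end, 2 to 8 mm up); grey disc 88 mm wide, 16 to 24 mm up; orange bar grip, 70 mm long along x, 16 mm wide, 24 to 58 mm up, white line on top. Fits either way round (half turn).
- drive_ring (a joint): White sprung ring in the mouth, 8 mm below the rim, notched for the lugs under the white marks; 0 at rest, grows (rad) as the lid turns it clockwise from above. The lid turns freely for about 0.15 rad before it pushes the ring, so the ring then reads about 0.15 less than the lid. The spring pulls back with 0.03 N m at first, 0.07 N m at the green marks; let go, it returns to 0.
- half_mark: Pair of green strips, 11 by 8 mm and continued 20 mm down the side, on the grinder's top rim, opposite each other. Origin: on the grinder's axis at the rim's height (120 mm above the counter); x points to one strip, 50 mm out. They lie 0.6 rad (34 degrees) clockwise from the white marks.
- lock_mark: Pair of red strips like the green ones, 1.2 rad (69 degrees) clockwise from the white marks, where the lid would click and lock; counted as reached once the bar is within 0.2 rad of them. Origin and axes as for the green pair.
- open_mark: Pair of white strips like the green ones, on the grinder's rim over the gaps for the lugs. Origin and axes as for the green pair.
- mug: Blue mug, 80 mm wide, 90 mm high, origin under its centre: leave it alone.
- jar: Amber glass jar with a wooden cap, 76 mm wide, 110 mm high, origin under its centre: leave it alone.
- pot: Small round clay pot, 90 mm wide, 75 mm high, origin under its centre: leave it alone.
Mind the look-alikes: they are no part of the job. Leave any turquoise look-alike of the grinder alone. Leave any yellow look-alike of the lid alone.

How it is judged:
On the way, in this order (a step that is already met when the one before it is completed fails the run):
1. the lid is fully home in the grinder's mouth, its bar near the white marks (z of lid in the frame of grinder between 0.099 and 0.108 m and horizontal distance between lid and grinder below 0.006 m and angle between lid's own z axis and vertical below 0.1 rad and angle between the x axis of lid and the x axis of open_mark, either way round below 0.4 rad), for 0.1 s.
2. the seated lid is twisted to the green marks and held there (z of lid in the frame of grinder between 0.099 and 0.108 m and horizontal distance between lid and grinder below 0.006 m and angle between lid's own z axis and vertical below 0.1 rad and angle between the x axis of lid and the x axis of half_mark, either way round below 0.17 rad and value of joint drive_ring above 0.2 rad), for 0.3 s.
At the end, for the whole second after the job is handed in: The lid is home (origin 99 to 108 mm above the grinder's underside, within 6 mm of its axis, tilted less than 0.1 rad), its bar within 0.17 rad of the green marks with the spring ring turned by more than 0.2 rad, at rest (under 0.2 rad/s), and the fingers still hold it (over 1.5 N) (all of step 2 and contact force between the fingers and lid above 1.5 N and angular speed of lid below 0.2 rad/s); the arm keeps its last pose, push and grip.
It fails at once if the seated lid is turned to the red lock marks (within 0.2 rad) (z of lid in the frame of grinder between 0.099 and 0.108 m and horizontal distance between lid and grinder below 0.006 m and angle between lid's own z axis and vertical below 0.1 rad and angle between the x axis of lid and the x axis of lock_mark, either way round below 0.2 rad).
It fails at once if the mug, the jar or the pot is moved by more than 30 mm or tipped (distance of any of mug, jar, pot from where it was at the start of the episode above 0.03 m or angle between any of mug, jar, pot's own z axis and vertical above 0.4 rad).
It also fails if it takes over 40 s, if anything falls off the work surface, if the arm or the gripper's body presses on something with over 40 N, if the wrist force passes 120 N, or if a joint passes its speed limit or range.

## Working session

There is one attempt and no reset: what is moved stays moved. The work goes in short steps, Python scripts to look and compute and a shell command to move; the robot and the scene stay as the last step left them, time stands still between calls to the robot, and variables do not carry over. Pictures are saved under pics/ and viewed, and the job is handed in when it is done.

```bash
mkdir -p pics; ls
python3 - <<'E'
from cell import sensors, vision
import cv2
s=sensors.sense();print(s)
for n in("scene","top","wrist"):
    c=vision.calibration(n);print(n,c)
    cv2.imwrite(f"pics/{n}0.png",vision.capture(n)[:,:,::-1])
E
```

```text
pics
{'time': 0.0, 'joint_positions': array([ 1.19603886e+00,  2.13365863e-01, -3.50246536e-02,  1.32351440e+00,
        4.22054918e-05,  1.57080001e+00]), 'joint_velocities': array([-0.00037484, -0.00122692, -0.0015637 ,  0.00046048, -0.00149037,
       -0.00113394]), 'effort': array([-1.15371320e-03, -6.86154127e+01,  4.87122989e+01,  1.72049389e-02,
       -1.17734730e-04, -6.05275727e-05]), 'ee_pos': array([0.18288005, 0.46497262, 0.209125  ]), 'orientation': array([[-9.30595061e-01,  3.66050043e-01, -4.45073630e-04],
       [ 3.66050311e-01,  9.30594507e-01, -1.01620447e-03],
       [ 4.22013863e-05, -1.10859420e-03, -9.99999385e-01]]), 'contact_force': array([ 0.36563696, -0.53735287,  0.60245575]), 'ft_torque': array([-0.01549534, -0.01605023,  0.01637971]), 'finger_gap': 0.08539763686889011}
scene {'mtx': array([[467.61845887,   0.        , 316.26136447],
       [  0.        , 467.61845887, 243.79562498],
       [  0.        ,   0.        ,   1.        ]]), 'R': array([[-0.62647711,  0.77930868,  0.01429728],
       [ 0.46250898,  0.38644508, -0.79796343],
       [-0.62738494, -0.49329321, -0.60253626]]), 't': array([ 0.39174668, -0.20587144,  1.30910569])}
top {'mtx': array([[607.15081592,   0.        , 319.17310944],
       [  0.        , 607.15081592, 249.09777004],
       [  0.        ,   0.        ,   1.        ]]), 'R': array([[-0.01125362, -0.99983668,  0.01414118],
       [-0.99566851,  0.0098992 , -0.09244574],
       [ 0.09229066, -0.01512027, -0.9956173 ]]), 't': array([-0.00385705,  0.61146748,  1.43314062])}
wrist {'mtx': array([[343.16722653,   0.        , 318.38154763],
       [  0.        , 343.16722653, 232.9291845 ],
       [  0.        ,   0.        ,   1.        ]]), 'R': array([[ 0.36625257,  0.93051392, -0.00170415],
       [ 0.88225882, -0.34667596,  0.31848886],
       [ 0.29576753, -0.11815087, -0.94792507]]), 't': array([-0.49974096, -0.04247646,  0.37985438])}
```

View pics/scene0.png

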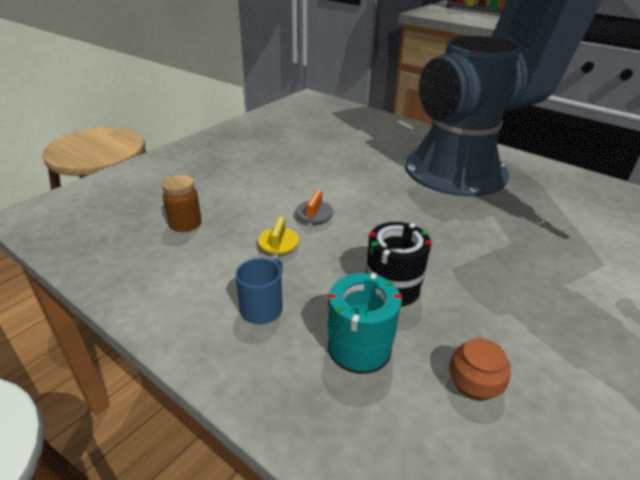

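View pics/top0.png

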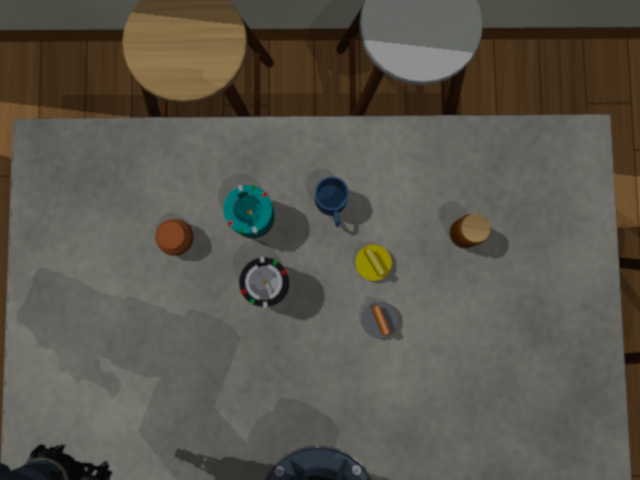

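View pics/wrist0.png

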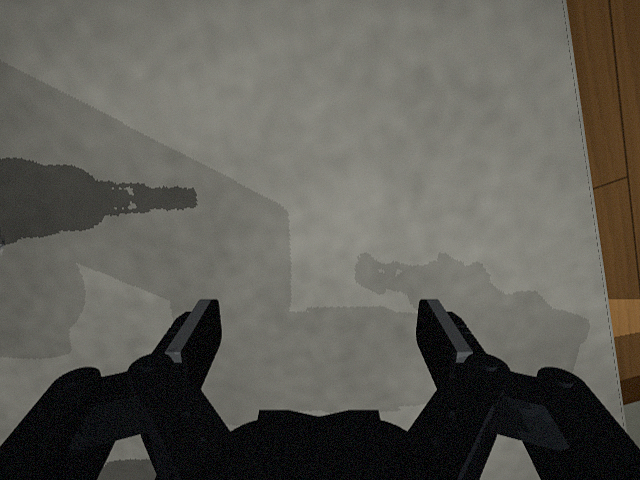

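Candidates for the lid are the orange bar on a grey disc (top 380,320; scene 314,208) and the yellow look-alike (top 374,262). For the grinder they are the black one (top 264,282) and the turquoise look-alike (top 248,210). By the description I choose orange and black, and I'll check both in a close crop.

```bash
cat > h.py <<'E'
import numpy as np,cv2
from cell import sensors,vision
def ray(n,uv,z,c=None):
    c=c or vision.calibration(n);R,t=np.array(c['R']),np.array(c['t'])
    d=R.T@np.linalg.inv(c['mtx'])@np.array([uv[0],uv[1],1.]);o=-R.T@t
    return o+d*(z-o[2])/d[2]
def proj(n,X,c=None):
    c=c or vision.calibration(n);p=c['mtx']@(np.array(c['R'])@np.asarray(X,float)+c['t']);return p[:2]/p[2]
E
python3 - <<'E'
from h import *
im=cv2.imread("pics/top0.png")
a=cv2.resize(im[235:330,215:310],None,fx=4,fy=4,interpolation=cv2.INTER_CUBIC)
b=cv2.resize(im[275:370,330:425],None,fx=4,fy=4,interpolation=cv2.INTER_CUBIC)
cv2.imwrite("pics/crop1.png",np.hstack([a,b]))
hsv=cv2.cvtColor(im,cv2.COLOR_BGR2HSV)
def comps(m,z,x0,y0,x1,y1,name):
    k=np.zeros_like(m);k[y0:y1,x0:x1]=m[y0:y1,x0:x1]
    n,l,st,ce=cv2.connectedComponentsWithStats(k)
    for i in range(1,n):
        if st[i,4]>=4: print(name,st[i,4],ce[i].round(1),ray("top",ce[i],z).round(4))
comps(cv2.inRange(hsv,(3,140,100),(15,255,255)),.058,350,295,410,350,"bar")
g=(220,240,310,320)
comps(cv2.inRange(hsv,(45,100,40),(85,255,255)),.12,*g,"green")
comps(cv2.inRange(hsv,(0,120,60),(8,255,255))|cv2.inRange(hsv,(172,120,60),(180,255,255)),.12,*g,"red")
comps(cv2.inRange(hsv,(0,0,170),(180,60,255)),.12,*g,"white")
m=cv2.inRange(hsv,(3,140,100),(15,255,255));m[:, :350]=0;m[:,410:]=0;m[:295]=0;m[350:]=0
pts=cv2.findNonZero(m);(c,sz,an)=cv2.minAreaRect(pts);box=cv2.boxPoints((c,sz,an));print(c,sz,an)
for p in box: print(p,ray("top",p,.058).round(4))
E
```

```text
bar 49 [379.3 321.4] [ 0.4376 -0.1483  0.058 ]
bar 61 [383.5 319.2] [ 0.4426 -0.1583  0.058 ]
green 27 [274.6 262.3] [0.5742 0.0916 0.12  ]
green 25 [252.  300.6] [0.4888 0.1425 0.12  ]
red 28 [283.6 271.6] [0.5528 0.0715 0.12  ]
red 27 [243.1 291.2] [0.51   0.1624 0.12  ]
(380.9310302734375, 319.82763671875) (29.711254119873047, 7.427813529968262) 68.19859313964844
[371.9655  307.41385] [ 0.4704 -0.1319  0.058 ]
[378.86206 304.65524] [ 0.4766 -0.1482  0.058 ]
[389.89655 332.24142] [ 0.4123 -0.1727  0.058 ]
[383.      335.00003] [ 0.4061 -0.1564  0.058 ]
```

View pics/crop1.png

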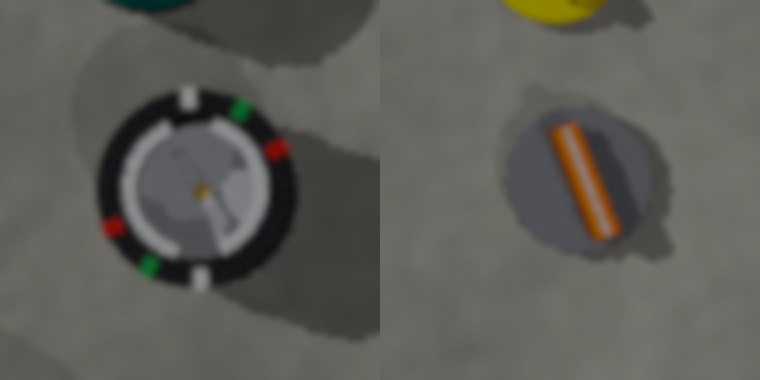

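The crop confirms the choice: the grey lid with the orange bar (crop 585,180) and the black grinder, with white marks at crop (189,98) and (200,278), and green then red clockwise from each.

```bash
cat >> h.py <<'E'
def delta(p,yaw):
    s=sensors.sense();R=s['orientation'];d=R.T@(np.array(p)-s['ee_pos'])
    y=np.arctan2(R[1,0],R[0,0]);a=(yaw-y+np.pi)%(2*np.pi)-np.pi
    print("shift mm",(d*1000).round(1),"az",round(-a,3))
E
python3 - <<'E'
from h import *
delta([.441,-.152,.18],3.507)
c=vision.calibration("wrist");s=sensors.sense()
print("cam in tool",s['orientation'].T@(-c['R'].T@c['t']-s['ee_pos']), s['orientation'].T@c['R'].T)
w=[ray("top",p,.12) for p in((262.2,259.5),(265.0,304.6))];print(w,np.arctan2(*(w[0]-w[1])[1::-1]))
E
```

```text
shift mm [-466.  -479.7   29.7] az -0.74
cam in tool [ 0.08062015  0.00057246 -0.16357528] [[-2.12934973e-04 -9.47933645e-01 -3.18467830e-01]
 [ 9.99999726e-01  2.40413254e-05 -7.40183070e-04]
 [ 7.09300825e-04 -3.18467900e-01  9.47933380e-01]]
[array([0.5806776 , 0.11945432, 0.12      ]), array([0.47959742, 0.11346952, 0.12      ])] 0.05913942810614717
```

```bash
python3 -m creep '[[60,-35,-36,2,0,0,-0.08],[60,-70,-72,4,0,0,-0.16],[60,-105,-108,8,0,0,-0.25],[60,-140,-144,10,0,0,-0.33],[60,-175,-180,13,0,0,-0.42],[60,-210,-216,15,0,0,-0.5],[60,-245,-252,18,0,0,-0.6],[60,-280,-288,20,0,0,-0.74]]' 40
python3 - <<'E'
from h import *
delta([.441,-.152,.18],3.507)
E
```

```text
time: 1.15
ee_pos: [0.3379, 0.0946, 0.1896]
orientation: [[-0.934, -0.357, 0.0], [-0.357, 0.934, 0.0], [-0.0, -0.0, -1.0]]
contact_force: [0.9, 1.3, 0.6]
finger_gap: 0.06
shift mm [  -8.3 -267.1    9.6] az -0.0
```

```bash
python3 -m creep '[[60,-1,-40,2,0,0,0],[60,-2,-80,4,0,0,0],[60,-4,-125,6,0,0,0],[60,-5,-170,8,0,0,0],[60,-7,-215,10,0,0,0],[60,-8,-250,10,0,0,0],[60,-8,-267,10,0,0,0],[60,-8,-267,10,0,0,0]]'
python3 - <<'E'
from h import *
s=sensors.sense();c=vision.calibration("wrist");im=vision.capture("wrist")[:,:,::-1].copy()
cv2.imwrite("pics/wrist1.png",im)
hsv=cv2.cvtColor(im,cv2.COLOR_BGR2HSV)
m=cv2.inRange(hsv,(3,140,80),(16,255,255))
print(s['ee_pos'],m.sum()/255)
m=cv2.morphologyEx(m,cv2.MORPH_CLOSE,np.ones((15,15)))
k=max(cv2.findContours(m,0,2)[0],key=cv2.contourArea)
r=cv2.minAreaRect(k);print(r)
for p in cv2.boxPoints(r): print(p,ray("wrist",p,.058,c).round(4))
E
```

```text
time: 2.15
ee_pos: [0.4393, -0.151, 0.1794]
orientation: [[-0.936, -0.352, -0.001], [-0.352, 0.936, 0.0], [0.0, 0.001, -1.0]]
contact_force: [0.2, 0.1, 0.1]
finger_gap: 0.0598
[ 0.43933839 -0.15098563  0.17938633] 1475.0
((316.0, 214.0), (82.0, 18.0), 90.0)
[307. 173.] [ 0.4079 -0.1735  0.058 ]
[325. 173.] [ 0.4027 -0.1596  0.058 ]
[325. 255.] [ 0.471  -0.1334  0.058 ]
[307. 255.] [ 0.4766 -0.1485  0.058 ]
```

View pics/wrist1.png

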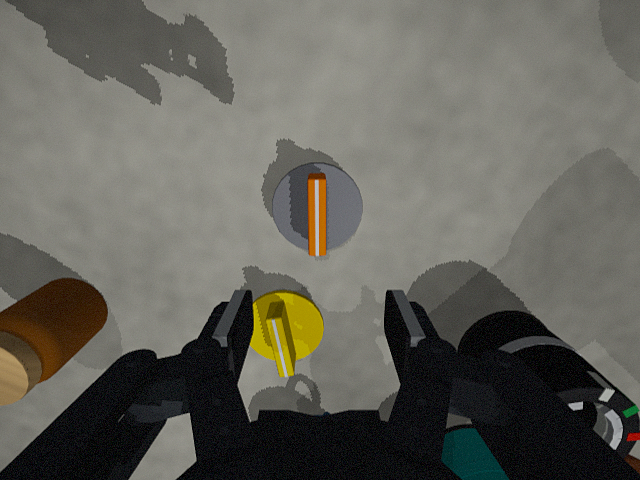

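The wrist view shows the bar upright at (317, 178–255), already parallel to the tool's x. The yellow lid is clear of it at (287,325).

Run:
```python
from h import *
a=ray("wrist",(317,178.5),.058);b=ray("wrist",(317.3,255.5),.058);m=(a+b)/2
print(a,b,m,np.linalg.norm(a-b),np.arctan2(*(b-a)[1::-1]))
d1=ray("wrist",(318,207),.024);print("disc",d1)
delta([m[0],m[1],.03],3.507)
```

```text
[ 0.40909157 -0.1634622   0.058     ] [ 0.47367655 -0.13892604  0.058     ] [ 0.44138406 -0.15119412  0.058     ] 0.06908865515431613 0.363064103686907
disc [ 0.43968914 -0.15108806  0.024     ]
shift mm [ -1.8  -1.7 149.5] az -0.005
```

```bash
python3 -m creep '[[50,-0.5,0.5,45,0,0,0],[50,-0.5,0.5,90,0,0,0],[50,-0.5,0.5,125,0,0,0],[50,-0.5,0.5,145,0,0,0],[50,-0.5,0.5,149,0,0,0],[50,-0.5,0.5,149,0,0,0],[10,-0.5,0.5,149,0,0,0],[10,-0.5,0.5,149,0,0,0]]' 50
python3 - <<'E'
from h import *
cv2.imwrite("pics/wrist2.png",vision.capture("wrist")[:,:,::-1])
print(sensors.sense()['ee_pos'],sensors.sense()['finger_gap'])
E
```

```text
time: 3.2
ee_pos: [0.4403, -0.1503, 0.0314]
orientation: [[-0.936, -0.353, 0.001], [-0.353, 0.936, -0.001], [-0.001, -0.001, -1.0]]
contact_force: [1.0, -3.9, 9.3]
finger_gap: 0.0147
[ 0.44041744 -0.15046539  0.03141149] 0.013857365949799477
```

View pics/wrist2.png

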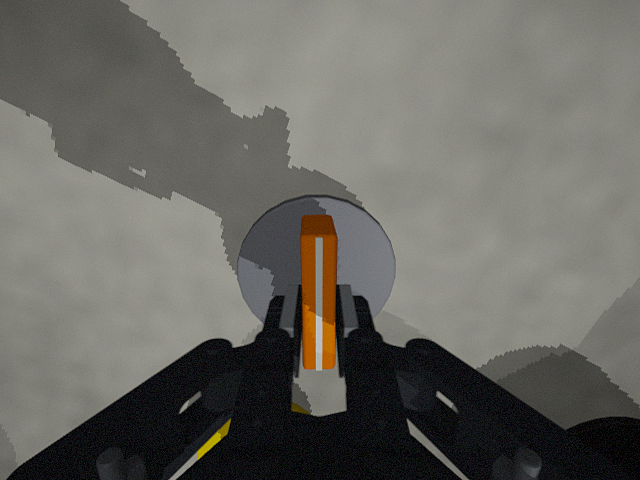

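```bash
python3 -m creep '[[10,0,0,0,0,0,0],[10,0,0,-5,0,0,0],[10,0,0,-30,0,0,0],[10,0,0,-70,0,0,0],[10,0,0,-110,0,0,0],[10,0,0,-145,0,0,0],[10,0,0,-165,0,0,0],[10,0,0,-165,0,0,0]]' 60
python3 - <<'E'
from h import *
s=sensors.sense();c=vision.calibration("wrist")
im=vision.capture("wrist")[:,:,::-1].copy();cv2.imwrite("pics/wrist3.png",im)
delta([.5315,.117,.195],3.205)
E
```

```text
time: 4.25
ee_pos: [0.4404, -0.1503, 0.1968]
orientation: [[-0.936, -0.353, 0.002], [-0.353, 0.936, -0.001], [-0.002, -0.001, -1.0]]
contact_force: [0.8, -0.2, -1.6]
finger_gap: 0.0135
shift mm [-180.1  217.6    0.6] az 0.298
```

View pics/wrist3.png

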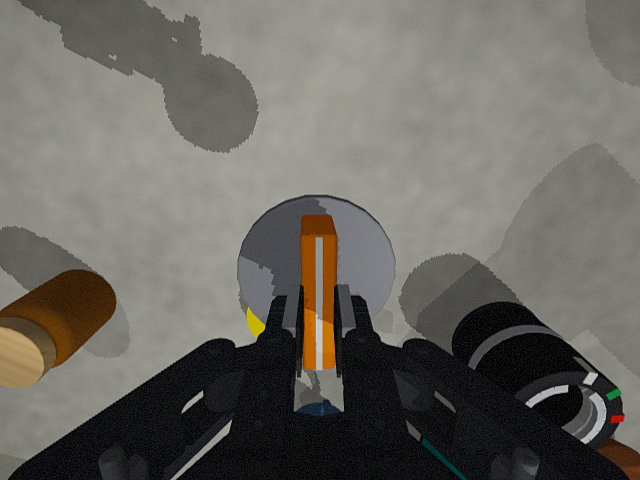

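Run:
```python
from h import *
s=sensors.sense();R=s['orientation'];z=s['ee_pos'][2]
c=vision.calibration("wrist")
im=cv2.imread("pics/wrist3.png");hsv=cv2.cvtColor(im,cv2.COLOR_BGR2HSV)
T=lambda uv,h:(R.T@(ray("wrist",uv,z+h,c)-s['ee_pos'])*1000)
for uv in((319.2,236.5),(319.3,368.5)): print(T(uv,.0266).round(1))
# disc: extreme left/right/top on disc top h=-.0074 
for uv in((237.5,262),(395,262),(317,195.5)): print("disc",T(uv,-.0074).round(1))
```

```text
[ 33.1  -0.2 -26.6]
[-34.7  -0.1 -26.6]
disc [  6.7 -44.3   7.4]
disc [ 6.7 40.9  7.4]
disc [43.3 -1.3  7.4]
```

```bash
python3 -m creep '[[10,-20,25,0,0,0,0.04],[10,-55,67,0,0,0,0.1],[10,-90,110,0,0,0,0.15],[10,-125,151,0,0,0,0.2],[10,-155,187,0,0,0,0.25],[10,-173,209,0,0,0,0.29],[10,-179,217.5,0,0,0,0.302],[10,-179,217.5,0,0,0,0.302]]'
python3 - <<'E'
from h import *
for n in("top","scene","wrist"):
    cv2.imwrite(f"pics/{n}4.png",vision.capture(n)[:,:,::-1])
t=cv2.imread("pics/top4.png");a=cv2.resize(t[220:340,200:330],None,fx=3,fy=3,interpolation=2)
t=cv2.imread("pics/scene4.png");b=cv2.resize(t[140:360,300:520],(360,360),interpolation=2)
cv2.imwrite("pics/c4.png",np.hstack([a,b]))
delta([.5307,.117,.195],3.205)
E
```

```text
time: 5.3
ee_pos: [0.5299, 0.1165, 0.1948]
orientation: [[-0.998, -0.06, -0.001], [-0.06, 0.998, -0.0], [0.001, -0.0, -1.0]]
contact_force: [-1.0, -0.7, -1.0]
finger_gap: 0.0134
shift mm [-0.7  1.4  0.5] az -0.005
```

View pics/c4.png

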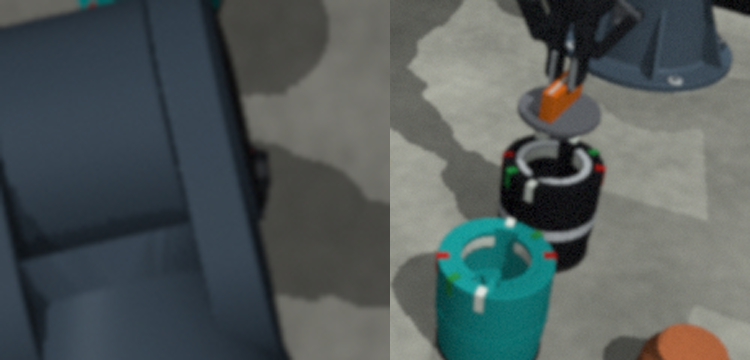

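View pics/wrist4.png

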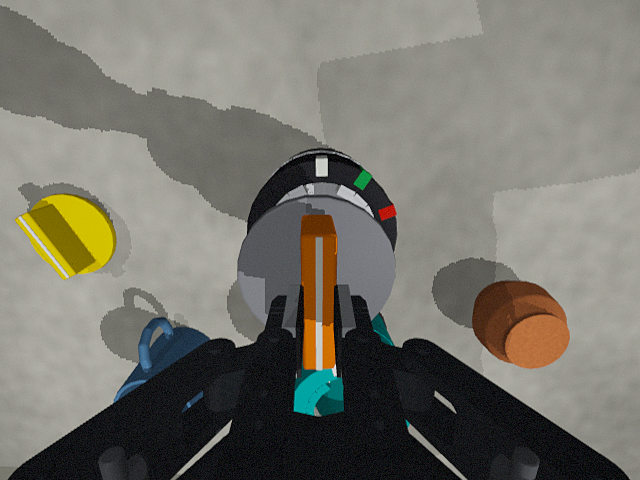

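Top camera is blocked by the arm. In the wrist view the white mark is at (321,167), green at (363,180) and red at (387,213), so I can check the alignment against them.

Run:
```python
from h import *
c=vision.calibration("wrist");s=sensors.sense();R=s['orientation']
im=cv2.imread("pics/wrist4.png");hsv=cv2.cvtColor(im,cv2.COLOR_BGR2HSV)
cv2.imwrite("pics/c4b.png",cv2.resize(im[140:240,230:410],None,fx=4,fy=4,interpolation=2))
for nm,m in(("w",cv2.inRange(hsv,(0,0,150),(180,50,255))),("g",cv2.inRange(hsv,(45,100,40),(85,255,255))),("r",cv2.inRange(hsv,(0,150,60),(4,255,255))|cv2.inRange(hsv,(174,120,60),(180,255,255)))):
    m[:145]=0;m[230:]=0;m[:,:240]=0;m[:,410:]=0
    n,l,st,ce=cv2.connectedComponentsWithStats(m)
    for i in range(1,n):
        if st[i,4]>20:
            p=ray("wrist",ce[i],.12,c);d=p[:2]-[.5315,.117];print(nm,st[i],ce[i].round(1),p.round(4),"tool",(R.T@(p-s['ee_pos'])*1000).round(1),"r",np.hypot(*d).round(4),"ang",np.arctan2(-d[1],-d[0]).round(3))
```

```text
w [354 145  53  60 750] [383.6 173.7] [0.4839 0.158  0.12  ] tool [43.7 45.1 75.5] r 0.0628 ang -0.71
w [400 145  10  13  61] [405.3 150.4] [0.4673 0.1709 0.12  ] tool [59.5 58.9 75.5] r 0.0838 ang -0.698
w [340 150  15   9  21] [347.5 153.5] [0.4716 0.1318 0.12  ] tool [57.4 19.6 75.5] r 0.0617 ang -0.242
w [316 158  12  18 207] [321.6 166.9] [0.4817 0.1147 0.12  ] tool [48.4  2.  75.5] r 0.0499 ang 0.046
w [399 158   8  16  35] [402.1 165.6] [0.4776 0.17   0.12  ] tool [49.2 57.5 75.5] r 0.0756 ang -0.777
w [306 184   8  11  68] [310.1 188.7] [0.4973 0.1075 0.12  ] tool [33.1 -6.1 75.5] r 0.0354 ang 0.27
w [337 185  37  32 334] [352.8 197.7] [0.5021 0.1382 0.12  ] tool [26.7 24.3 75.5] r 0.0363 ang -0.624
w [279 186  27  17 134] [294.4 193.3] [0.5013 0.0966 0.12  ] tool [ 29.8 -17.2  75.5] r 0.0364 ang 0.594
w [240 220   7  10  64] [242.8 224.9] [0.5269 0.0599 0.12  ] tool [  6.5 -55.3  75.5] r 0.0573 ang 1.49
g [353 166  19  25 230] [362.3 179.2] [0.4885 0.1436 0.12  ] tool [39.8 30.4 75.5] r 0.0505 ang -0.554
r [378 204  19  17 192] [386.9 212.1] [0.5112 0.1636 0.12  ] tool [16.1 49.1 75.5] r 0.0509 ang -1.16
```

View pics/c4b.png

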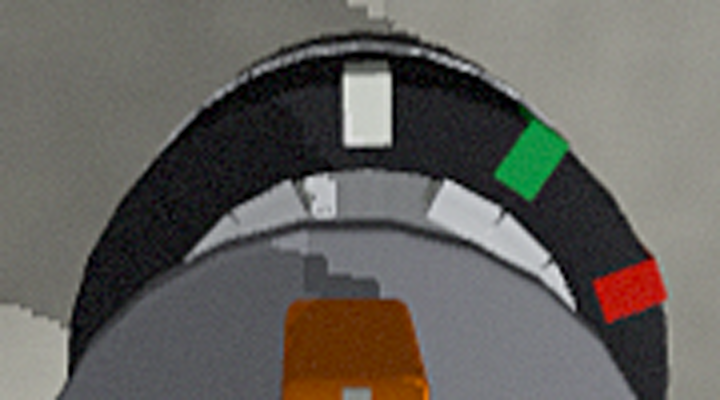

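```bash
python3 -m creep '[[10,-0.5,1.2,5,0,0,0],[10,-0.7,1.3,20,0,0,0],[10,-0.7,1.3,32,0,0,0],[10,-0.7,1.3,38,0,0,0],[10,-0.7,1.3,42,0,0,0],[10,-0.7,1.3,46,0,0,0],[10,-0.7,1.3,50,0,0,0],[10,-0.7,1.3,52,0,0,0]]'
python3 - <<'E'
from h import *
cv2.imwrite("pics/wrist5.png",vision.capture("wrist")[:,:,::-1])
s=sensors.sense();print(s['ee_pos'],s['contact_force'],s['ft_torque'])
E
```

```text
time: 6.45
ee_pos: [0.531, 0.1179, 0.1435]
orientation: [[-0.998, -0.059, -0.0], [-0.059, 0.998, -0.0], [0.0, -0.0, -1.0]]
contact_force: [0.6, -0.2, -0.4]
finger_gap: 0.0136
[0.530929   0.11791227 0.14332473] [ 0.35043837  0.08992017 -0.44681835] [0.02134158 0.01140512 0.02268601]
```

View pics/wrist5.png

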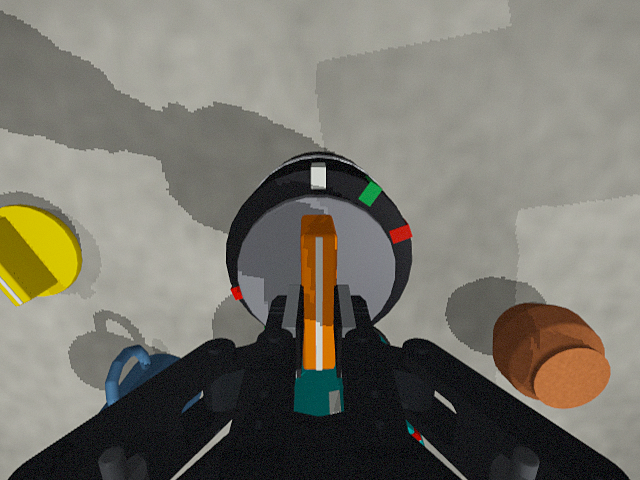

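The white mark (318,177) is in line with the bar (319) and there is no contact force, so I lower the remaining 8 mm.

```bash
python3 -m creep '[[10,0,0,1,0,0,0],[10,0,0,2.5,0,0,0],[10,0,0,4,0,0,0],[10,0,0,5.5,0,0,0],[10,0,0,7,0,0,0],[10,0,0,8,0,0,0],[10,0,0,8.5,0,0,0],[10,0,0,8.5,0,0,0]]'
python3 - <<'E'
from h import *
cv2.imwrite("pics/wrist6.png",vision.capture("wrist")[:,:,::-1])
t=vision.capture("scene")[:,:,::-1];cv2.imwrite("pics/c6.png",cv2.resize(t[140:360,300:520],None,fx=2.5,fy=2.5,interpolation=2))
s=sensors.sense();print(s['ee_pos'],s['contact_force'],s['ft_torque'])
E
```

```text
time: 7.5
ee_pos: [0.5313, 0.1177, 0.1356]
orientation: [[-0.998, -0.059, 0.001], [-0.059, 0.998, -0.0], [-0.001, -0.0, -1.0]]
contact_force: [-1.3, -2.8, 6.6]
finger_gap: 0.0132
[0.53121462 0.11762148 0.13561604] [-1.81472665 -3.53453251  4.74154496] [-0.64774933  0.34125347  0.0344548 ]
```

View pics/wrist6.png

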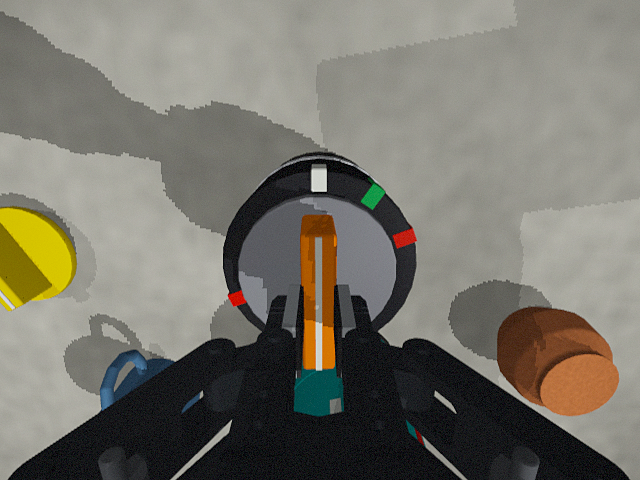

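View pics/c6.png

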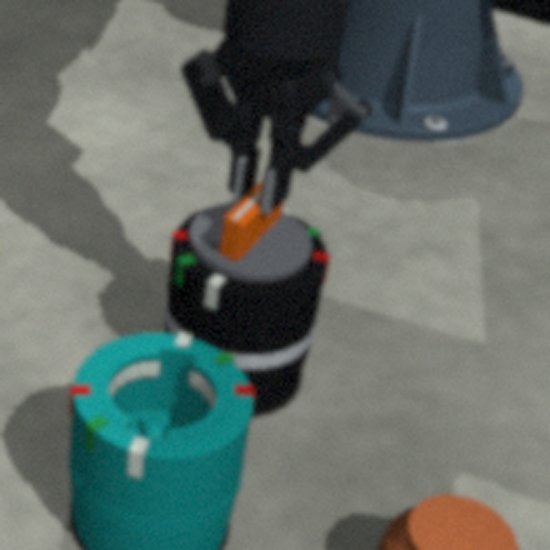

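The lid is seated: TCP z is 0.1356 against 0.1354 expected, with 5 N of contact and the disc on the rim. Now I twist it clockwise by 0.60 rad.

```bash
python3 -m creep '[[10,0,-0.3,0.2,0,0,0],[10,0,-0.6,0.3,0,0,0.1],[10,0,-0.6,0.3,0,0,0.22],[10,0,-0.6,0.3,0,0,0.34],[10,0,-0.6,0.3,0,0,0.46],[10,0,-0.6,0.3,0,0,0.55],[10,0,-0.6,0.3,0,0,0.6],[10,0,-0.6,0.3,0,0,0.6]]'
python3 - <<'E'
from h import *
cv2.imwrite("pics/wrist7.png",vision.capture("wrist")[:,:,::-1])
t=vision.capture("scene")[:,:,::-1];cv2.imwrite("pics/c7.png",cv2.resize(t[140:360,300:520],None,fx=2.5,fy=2.5,interpolation=2))
s=sensors.sense();R=s['orientation'];print(s['ee_pos'],s['contact_force'],s['ft_torque'],s['finger_gap'],np.arctan2(-R[1,0],-R[0,0]))
E
```

```text
time: 8.6
ee_pos: [0.5314, 0.1179, 0.1352]
orientation: [[-0.858, 0.514, 0.001], [0.514, 0.858, 0.001], [-0.0, 0.001, -1.0]]
contact_force: [0.4, 3.8, 2.2]
finger_gap: 0.0135
[0.53135023 0.11771852 0.1351239 ] [1.19008716 4.51108489 2.00099603] [ 1.23790017 -0.34532839  0.09539169] 0.013290430385471811 -0.5395251686779299
```

View pics/wrist7.png

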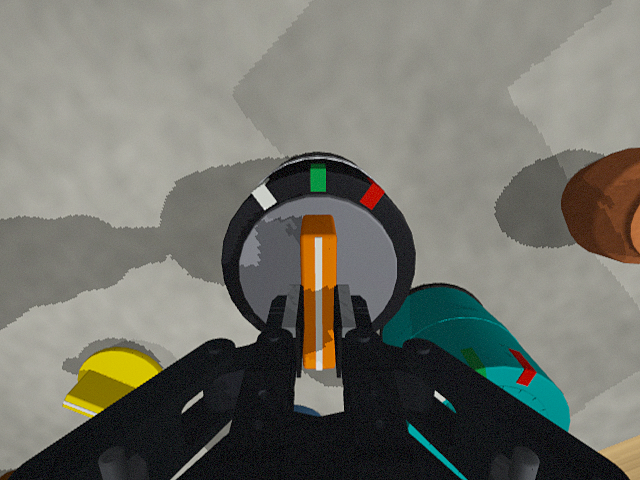

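View pics/c7.png

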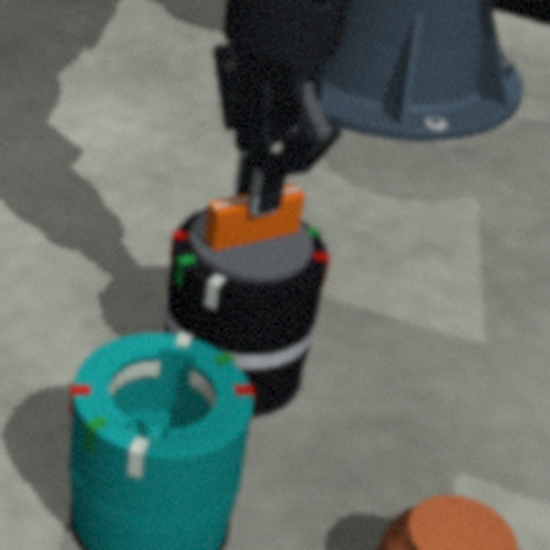

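The bar (319) points at the green mark (318,178), yaw is -0.540, and the white and red marks sit evenly to either side. One hold call, a re-check, then hand in.

```bash
python3 -m creep '[[10,0,0,0,0,0,0],[10,0,0,0,0,0,0],[10,0,0,0,0,0,0],[10,0,0,0,0,0,0],[10,0,0,0,0,0,0],[10,0,0,0,0,0,0],[10,0,0,0,0,0,0],[10,0,0,0,0,0,0]]'
python3 - <<'E'
from h import *
im=vision.capture("wrist")[:,:,::-1];cv2.imwrite("pics/wrist8.png",cv2.resize(im[130:390,200:440],None,fx=2,fy=2))
s=sensors.sense();print(s['joint_velocities'].round(4),s['contact_force'])
E
```

```text
time: 9.7
ee_pos: [0.5312, 0.1174, 0.1349]
orientation: [[-0.857, 0.515, 0.0], [0.515, 0.857, 0.0], [-0.0, 0.0, -1.0]]
contact_force: [1.2, 5.1, 3.5]
finger_gap: 0.0135
[ 0.0017 -0.0002 -0.0002  0.0016 -0.0006 -0.0015] [1.20643344 5.79801721 3.65781158]
```

View pics/wrist8.png

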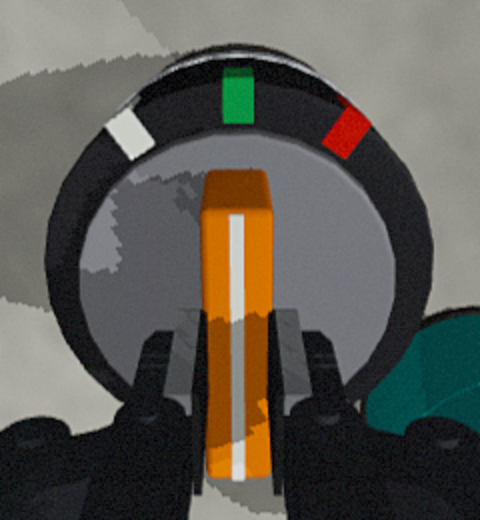

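The crop shows the bar's line (237) on the green mark (238,95), with the disc flat on the rim and the arm at rest.

```bash
python3 -c "
from cell import ticket
print(ticket.finish_job())"
```

```text
the job is handed in; nothing more can be done
None
```

I put the orange-bar lid on the black grinder with its bar at the white marks and lowered it home. I then twisted it 0.60 rad clockwise to the green marks and handed the job in at about 9.75 s, still gripping it.

- **Angle:** in the last wrist picture the bar's line is on the green mark, with the white and red marks evenly to either side. The tool's yaw was -0.54 rad, and the green marks measured about -0.54.
- **Height:** the tool height puts the lid's underside about 103.5 mm up, inside the 99–108 mm band. The disc looked flat on the rim.
- **Grip and rest:** the fingers stayed closed on the bar at a 13.5 mm gap, with 60 N set and the joints at rest. The gap read less than the bar's 16 mm from the first grasp on, and I did not find out why.
- **Not measured:** I could not read the ring angle. From the twist less the free play it should be about 0.45 rad. A sideways force of about 6 N remained at the wrist, probably the plug touching the bore.
- **Other objects:** I steered clear of the mug, jar, pot and look-alikes and saw no sign of contact, but I did not re-measure them afterwards.

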